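Switch on the dust extractor at its guarded toggle

TASK

Switch on the dust extractor at the grey box that has the round dial: with a fingertip push the hinged steel guard up and back until it stays open, flip the toggle beneath it all the way over to the left, towards the dial, and then tip the guard forward again so that it drops fully shut over the switch, with the toggle still on. Leave the other switch box (with the push button) and the loose things on the bench as they are, and take the hand away at the end.

Things in the scene. Friction and masses are not known exactly. Their poses are not given: they have to be found in the camera images.
- extractor: dust extractor's grey switch box screwed down, 140 (x) x 170 (y) x 50 mm high; origin at its underside's centre, x points away from the robot, y to its left, z up; turned up to 0.35 rad about z. On top: a guarded toggle (centred at y = -35 mm) and, left of it at y = +45 mm, a black round dial (52 mm across, 25 mm high). The box to work on; its place varies.
- extractor_hinge (a point): middle of the extractor guard's hinge axis, which runs along the box's y, at (10, -35, 56) mm in the box frame. The guard is a sheet-steel hood of about 60 g, 60 mm wide (y), open below; shut, its roof is 46 mm above this point, its front wall 48 mm in front of it (-x). Fully open, it reaches at most 7 mm in front of the hinge.
- extractor_guard (a joint): angle of the extractor's guard, rad: 0 = shut, 1.22 = swung up and back against its stop. No spring: by its own weight it falls shut from below about 0.75 rad, and falls back and stays open from beyond. The hinge is nearly free: under 1 N at the tongue moves it.
- extractor_tongue (a point): middle of the round upper edge (6 mm thick) of the guard's tongue, a nearly upright plate 40 mm wide, 30 mm high, rising from the roof's front edge for a finger to push; the edge is 54 mm in front of and 76 mm above the hinge axis when shut, about 53 mm behind and 77 mm above it when fully open
- extractor_toggle (a joint): angle of the extractor's toggle, rad: 0 = off, leaning right (to -y of the box), 0.84 = on, leaning left towards the dial, at its stop; stays where it is left; about 1 N at the tip moves it. Aluminium bat lever 33 mm long, 6 mm thick at the foot, 10 mm near the tip; pivot at (-16, -35, 60) mm in the box frame
- extractor_tip (a point): tip of the extractor's toggle lever. The lever stands on a black plinth 46 mm (x) x 52 mm (y), its top 60 mm above the bench, with a nut 4 mm higher
- sander: edge sander's grey switch box screwed down, 140 (x) x 170 (y) x 50 mm high; origin at its underside's centre, x points away from the robot, y to its left, z up; turned up to 0.35 rad about z. On top: a guarded toggle (centred at y = -35 mm) and, left of it at y = +45 mm, a big round grey push button (40 mm across) in place of a dial. Leave it alone. Same guard and toggle.
- sander_guard (a joint): angle of the sander box's guard, rad, as for the extractor; it stays shut
- sander_toggle (a joint): angle of the sander box's toggle, rad, 0 = off; it stays off
- sander_button (a joint): travel of the sander box's push button, m, 0 = out, 0.006 = fully in
- glue: bystander, loose: squat glue jar, 48 mm across, 75 tall
- handle_blank: bystander, loose: bent pale wooden handle blank, about 230 mm long, 22 thick
- sanding_block: bystander, loose: cork sanding block with wooden back, 110 x 65 x 42 mm
- hammer: bystander, loose: hammer lying flat
- tape_roll: bystander, loose: paper tape roll, 90 mm across, 25 tall
- mug: bystander, loose: white mug, 76 mm across, 85 tall
- screwdriver: bystander, loose: screwdriver lying flat

How it is judged:
By the outcome, as a careful person would: the job done as asked, in the order asked, and still so for the second after the job is handed in, with the robot touching nothing.
It also fails if it takes over 51 s, if anything falls off the work surface, if the arm or the gripper's body presses on something with over 40 N, if the wrist force passes 120 N, or if a joint passes its speed limit or range.

ROBOT

A 6-joint arm with a two-finger parallel gripper is mounted at the origin on the work surface. World frame = base frame: x ahead of the robot, y to its left, z up, the work surface at z = 0. Lengths are in m, angles in degrees, forces in N, time in s.
With the tool pointing down it reaches from about 0.325 to 0.85 m from the base axis. Payload 15.5 kg.
Tool frame: the origin (TCP) lies at the very end of the fingers, on their centre line; the grasp point (between the pads) lies arm.grip_depth behind it (arm.grip_depth is the distance from the TCP to the grasp point, in m); z points along the fingers, y is the direction in which the jaws open and shut (so a half turn about z gives the same grasp; the last joint's range is limited). The gripper opens to 91 mm and grips with 3 to 60 N. Pads are 32 mm wide; open, the fingers measure 118 mm over their backs; the gripper's body (76 mm by 178 mm) begins 60 mm behind the grasp point.
Start: joints at [-74.972, 28.281, 77.091, -0, 74.628, -5.472], TCP at [0.219, -0.585, 0.214] pointing down, gripper open.
Joint ranges: [-166.48, 166.48], [-47.26, 123.95], [12.59, 153.08], [-70.14, 250.14], [6.76, 159.57], [-176.63, 176.63]. Speed limits (degrees/s): [108.29, 108.29, 147.25, 172.46, 172.46, 172.46].

INTERFACE

Orientations are given as a 3x3 rotation matrix whose columns are the frame's x, y, z axes.
In Python, from rig import arm gives the robot as it stands. Calls block until the motion is done:
- arm.move_to(position, orientation): joint-space move of the TCP to a pose.
- arm.move_l(position, orientation=None, feed=0.15): straight line of the TCP; orientation=None keeps the orientation; feed is the mean speed in m/s.
- arm.move_joints(angles): joint-space move.
- arm.grip(opening): finger opening in m; the grip force is fixed at half the most; returns when the fingers have stopped.
- arm.sleep(seconds).
- arm.solve_ik(position, orientation): joint angles nearest the present ones, or None.
- arm.snapshot(name): name is "side" or "top"; returns the picture (400x640x3 uint8, red, green, blue); there is no depth.
- arm.get_calibration(name): a dict with "intrinsics" (3x3 intrinsics, pixels), "cam_to_world" (4x4, takes a point from camera to world coordinates). Camera axes: x right, y down, z forward; pixel columns grow to the right and rows downward; lengths in m; the calibration is good to about 2 mm. A picture is of the moment at which its call begins. get_calibration takes no time and is no camera call.
A pose or a line that the arm cannot do raises arm.Unreachable and nothing moves.
- arm.sign_off(): hands the job in, once; it reports no verdict.
Readings, each from a call of its own:
- arm.current_t(): time.
- arm.current_joint_positions(): joint angles.
- arm.current_dq(): joint speeds.
- arm.current_tau(): joint torques, N m.
- arm.current_ee_pos(): TCP position.
- arm.current_tool_rot(): TCP orientation.
- arm.current_force(): force on the tool from outside, world axes, zero at the start.
- arm.current_torque(): the same for the moment, N m.
- arm.current_width(): finger opening in m.
Only numpy, scipy, OpenCV 4.12 (cv2) and the standard library are available. Lean on these libraries where they do the work, as an engineer would, in place of code of your own. Each camera call takes 0.05 s, during which the arm holds its last target. There are 200 camera calls.

## Working session

There is one attempt and no reset: what is moved stays moved. The work goes in short steps, each a Python script; the robot and the scene stay as the last script left them, time stands still between calls to the robot, and variables do not carry over. Pictures are saved under pics/ and viewed, about 8 in all and at most 12, crops included, and the job is handed in when it is done.

```bash
ls; mkdir -p pics
python3 - <<'E'
from rig import arm
import cv2, numpy as np
for n in("top","side"):
    im=arm.snapshot(n); cv2.imwrite(f"pics/{n}0.png",im[:,:,::-1])
    c=arm.get_calibration(n); print(n,np.round(c["intrinsics"],1).tolist(),np.round(c["cam_to_world"],3).tolist())
print(arm.current_t(),arm.grip_depth,arm.current_width(),np.round(arm.current_tool_rot(),2).tolist())
E
```

```text
pics
top [[432.6, 0.0, 317.2], [0.0, 432.6, 205.3], [0.0, 0.0, 1.0]] [[-0.014, -0.997, 0.075, 0.459], [-1.0, 0.015, 0.011, -0.003], [-0.012, -0.074, -0.997, 1.431], [0.0, 0.0, 0.0, 1.0]]
side [[406.3, 0.0, 313.7], [0.0, 406.3, 200.8], [0.0, 0.0, 1.0]] [[-0.995, -0.052, 0.091, 0.442], [-0.104, 0.544, -0.833, 0.832], [-0.006, -0.838, -0.546, 0.66], [0.0, 0.0, 0.0, 1.0]]
0.1 0.0188 0.09108105954401878 [[0.94, 0.35, -0.0], [0.35, -0.94, 0.0], [0.0, -0.0, -1.0]]
```

View pics/top0.png

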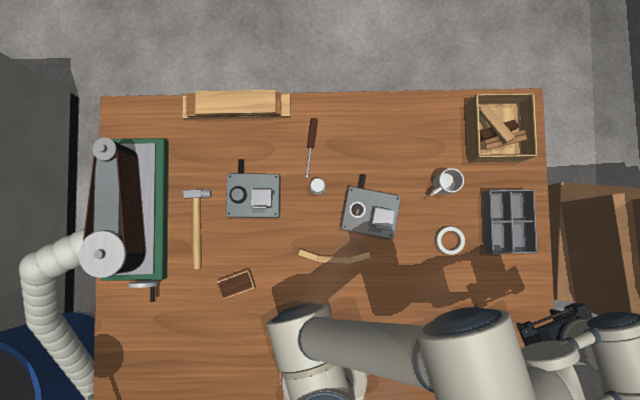

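View pics/side0.png

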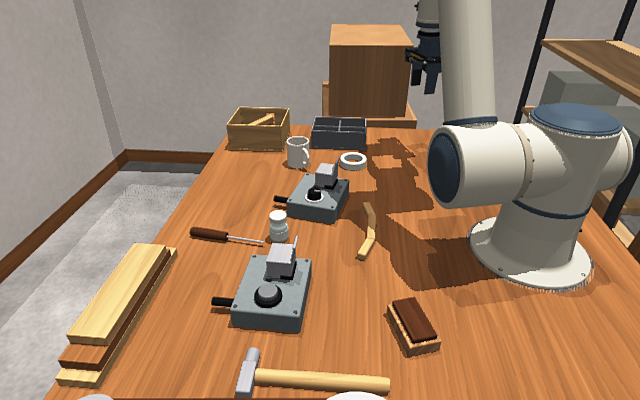

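The top view shows two boxes: one near px (253,195) with a black round dial at (238,195), the other near (370,212) with a light button at (357,210). The side view agrees: the black dial is on the nearer box, at (268,295). I'll zoom in to get the corners.

Run:
```python
import cv2, numpy as np
a=cv2.imread("pics/top0.png")[155:235,215:295]; b=cv2.imread("pics/side0.png")[225:345,205:325]
cv2.imwrite("pics/z0.png",np.hstack([cv2.resize(a,(400,400),interpolation=cv2.INTER_CUBIC),cv2.resize(b,(400,400),interpolation=cv2.INTER_CUBIC)]))
```

```text
(no output)
```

View pics/z0.png

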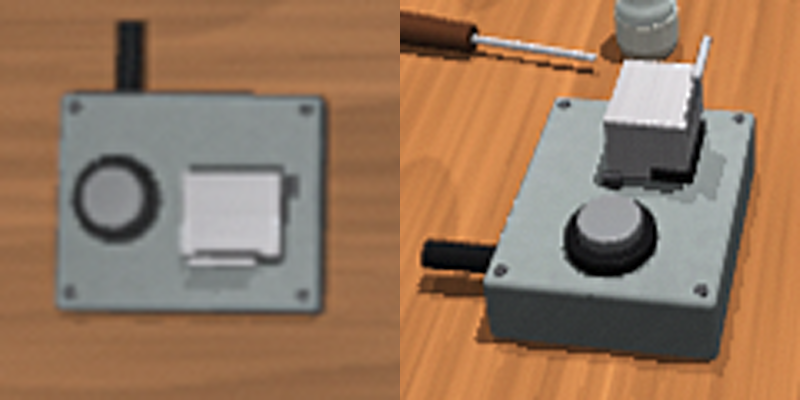

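This box has a grey disc inside a black collar, which may be the push button after all. I need the same zoom of the other box.

Run:
```python
import cv2, numpy as np
a=cv2.imread("pics/top0.png")[170:250,330:410]; b=cv2.imread("pics/side0.png")[155:235,275:355]
cv2.imwrite("pics/z1.png",np.hstack([cv2.resize(a,(400,400),interpolation=cv2.INTER_CUBIC),cv2.resize(b,(400,400),interpolation=cv2.INTER_CUBIC)]))
```

```text
(no output)
```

View pics/z1.png

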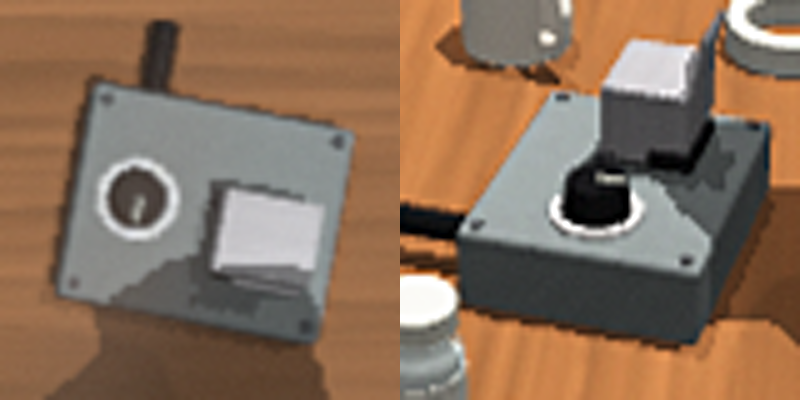

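The extractor is the right-hand box: it has a black dial with a pointer. The other box carries the grey push button. Next I'll fit the box pose from its screws in both views.

```bash
cat > h.py <<'E'
import numpy as np, cv2, json, os
from rig import arm
def project(n,P):
    c=arm.get_calibration(n); T=np.linalg.inv(np.array(c["cam_to_world"])); K=np.array(c["intrinsics"])
    q=(T[:3,:3]@np.atleast_2d(P).T+T[:3,3:])
    q=K@(q/q[2]); return q[:2].T
def box(p,pts):
    c,s=np.cos(p[2]),np.sin(p[2]); return np.atleast_2d(pts)@np.array([[c,s,0],[-s,c,0],[0,0,1]])+[p[0],p[1],0]
if os.path.exists("pose.json"):
    POSE=json.load(open("pose.json")); c,s=np.cos(POSE[2]),np.sin(POSE[2])
    R=np.array([[c,s,0],[s,-c,0],[0,0,-1.]])   # tool x = box x, tool y = -box y
    W=lambda x,y,z: box(POSE,np.array([x,y,z])/1000)[0]   # box mm -> world m
E
python3 - <<'E'
from h import *
from scipy.optimize import least_squares
top=(np.array([[107,99],[338,142],[307,327],[73,283]])+.5)/5-.5+[330,170]
side=(np.array([[77,224],[162,98],[357,127],[287,261]])+.5)/5-.5+[275,155]
S=np.array([[1,1],[1,-1],[-1,-1],[-1,1]])
def f(q):
    P=box(q[:3],np.c_[S*q[3:5],np.full(4,.05)])
    return np.r_[project("top",P)-top,project("side",P)-side].ravel()
r=least_squares(f,[.45,-.12,-.2,.06,.075]); print(r.x.round(4),r.fun.round(1))
json.dump(list(r.x[:3]),open("pose.json","w"))
p=r.x[:3]
for nm,P in dict(edge=[-.044,-.035,.132],dial=[0,.045,.075]).items():
    for n,o in(("top",[330,170]),("side",[275,155])): print(nm,n,((project(n,box(p,P))-o)*5+2).round(0))
E
python3 - <<'E'
from h import *
# reachability of the planned extremes
for b in [(-90,-35,200),(-60,-35,117),(65,-35,135),(-22,-74,74),(120,-35,200),(90,-35,121)]:
    print(b,W(*b).round(3),arm.solve_ik(W(*b),R))
E
```

```text
[ 0.5359 -0.1589 -0.2025  0.0604  0.0751] [ 0.1  0.5  0.2  0.6 -0.2  0.7  0.1  0.7 -0.5  0.2 -0.4 -0.2 -0.9 -0.2
 -0.4 -0.1]
edge top [[266. 291.]]
edge side [[312.  30.]]
dial top [[140. 200.]]
dial side [[195. 176.]]
(-90, -35, 200) [ 0.441 -0.175  0.2  ] [-2.88946931e+01  1.71787987e+01  9.87502016e+01 -2.54444375e-14
  6.40709997e+01  7.27103622e+01]
(-60, -35, 117) [ 0.47  -0.181  0.117] [-2.78722700e+01  2.59741221e+01  1.00533504e+02 -2.54444375e-14
  5.34923740e+01  7.37327853e+01]
(65, -35, 135) [ 0.592 -0.206  0.135] [-2.46496577e+01  3.30777277e+01  8.18660747e+01 -2.54444375e-14
  6.50561976e+01  7.69553976e+01]
(-22, -74, 74) [ 0.499 -0.227  0.074] [-3.06809591e+01  3.24858274e+01  9.64675172e+01 -2.54444375e-14
  5.10466554e+01  7.09240962e+01]
(120, -35, 200) [ 0.646 -0.217  0.2  ] [-2.36017333e+01  3.36706901e+01  6.92088948e+01 -2.54444375e-14
  7.71204151e+01  7.80033220e+01]
(90, -35, 121) [ 0.617 -0.211  0.121] [-2.41516305e+01  3.57780013e+01  7.88024758e+01 -2.54444375e-14
  6.54195230e+01  7.74534247e+01]
```

Run:
```python
from h import *
arm.grip(0.0); print("w",arm.current_width())
arm.move_to(W(-82,-35,170),R)
arm.move_l(W(-78,-35,117),feed=.2)
for d in [0,15,30,45,57,66]:
    a=np.radians(48.5+d); r=81.5
    arm.move_l(W(10-r*np.cos(a)-16,-35,56+r*np.sin(a)),feed=.1)
    print(d,arm.current_force().round(2),round(arm.current_t(),2))
arm.move_l(W(20,-35,175),feed=.2)
arm.move_l(W(-70,-80,175),feed=.25)
arm.sleep(.2)
ims=[arm.snapshot(n) for n in("side","top")]
print(arm.current_t(),arm.current_force().round(2))
a=ims[0][130:250,255:375]; b=ims[1][150:250,320:420]
cv2.imwrite("pics/z2.png",np.hstack([cv2.resize(x,(400,400),interpolation=cv2.INTER_CUBIC) for x in(a,b)])[:,:,::-1])
```

```text
w 0.0005111955300374375
0 [-0.46  0.22 -0.38] 3.93
15 [-0.36  0.13  0.1 ] 4.3
30 [-0.54 -1.39 -0.15] 4.67
45 [-0.32 -0.26  0.76] 5.03
57 [ 0.66 -0.81 -0.1 ] 5.35
66 [-0.97  0.63  0.33] 5.62
6.85 [-0.15 -0.05 -0.31]
```

View pics/z2.png

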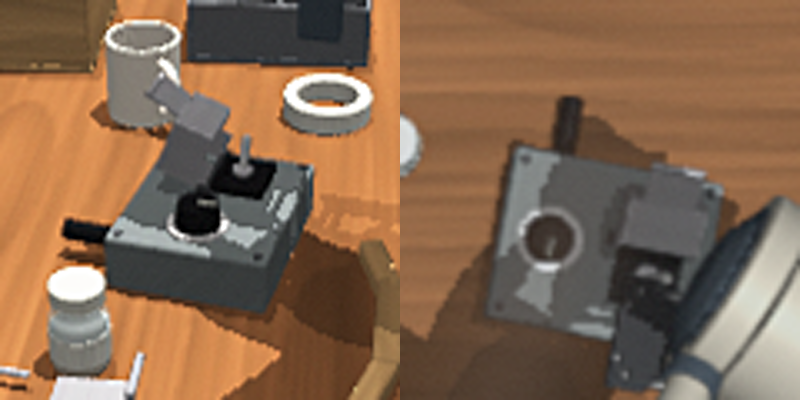

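The side crop shows the guard leaning back at (190,130), fully open, and the toggle exposed at (245,150). Next I'll flip the toggle, using the force reading to stop.

Run:
```python
from h import *
by=R[:,1]*-1
arm.move_l(W(-22,-76,150),feed=.25)
arm.move_l(W(-22,-76,76),feed=.15); print("down",arm.current_force().round(2))
arm.move_l(W(-22,-50,76),feed=.08)
for y in np.arange(-49,-40,1.):
    arm.move_l(W(-22,y,76),feed=.03); arm.sleep(.1)
    f=arm.current_force()@by; print(y,round(f,2))
    if f<-6: break
print(arm.current_ee_pos()-W(-22,y,76))
arm.move_l(W(-22,y-4,76),feed=.1)
arm.move_l(W(-22,-60,170),feed=.25)
arm.move_l(W(-70,-90,190),feed=.25)
ims=[arm.snapshot(n) for n in("side","top")]
print(arm.current_t())
a=ims[0][130:250,255:375]; b=ims[0][160:210,305:355]
cv2.imwrite("pics/z3.png",np.hstack([cv2.resize(x,(400,400),interpolation=cv2.INTER_CUBIC) for x in(a,b)])[:,:,::-1])
for t in(-.42,.42):
  P=W(-16,-35+33*np.sin(t),60+33*np.cos(t)); print(t,(project("side",P)-[255,130])*400/120)
```

```text
down [-0.82 -0.32  0.97]
-49.0 -0.25
-48.0 0.99
-47.0 -0.77
-46.0 -0.43
-45.0 -0.2
-44.0 0.14
-43.0 -1.14
-42.0 -0.52
-41.0 -0.42
[ 4.86372941e-06  4.83048948e-05 -1.13958983e-05]
12.7583
-0.42 [[244.91699229 133.48641472]]
0.42 [[236.33040404 148.01652295]]
```

View pics/z3.png

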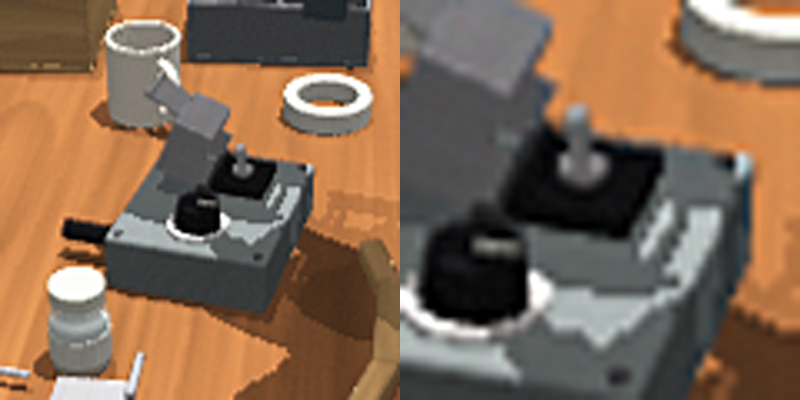

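The toggle has moved over (tip now at about (241,146), from (246,137)), but I never felt its stop, so it may not be all the way over. I'll push further until the stop resists.

Run:
```python
from h import *
by=R[:,1]*-1
arm.move_l(W(-22,-60,150),feed=.25)
arm.move_l(W(-22,-55,76),feed=.2)
arm.move_l(W(-22,-42,76),feed=.1)
for y in np.arange(-41,-28,.7):
    arm.move_l(W(-22,y,76),feed=.04); arm.sleep(.05)
    f=arm.current_force()@by; print(round(y,1),round(f,2),end="; ")
    if f<-5: break
arm.move_l(W(-22,y-4,76),feed=.1)
arm.move_l(W(-22,-60,170),feed=.25)
arm.move_l(W(-70,-90,190),feed=.3)
im=arm.snapshot("side"); print(arm.current_t())
a=im[130:250,255:375]; b=im[160:210,305:355]
cv2.imwrite("pics/z4.png",np.hstack([cv2.resize(x,(400,400),interpolation=cv2.INTER_CUBIC) for x in(a,b)])[:,:,::-1])
```

```text
-41.0 -0.9; -40.3 -0.92; -39.6 -1.85; -38.9 -1.03; -38.2 -3.4; -37.5 -8.01; 16.975
```

View pics/z4.png

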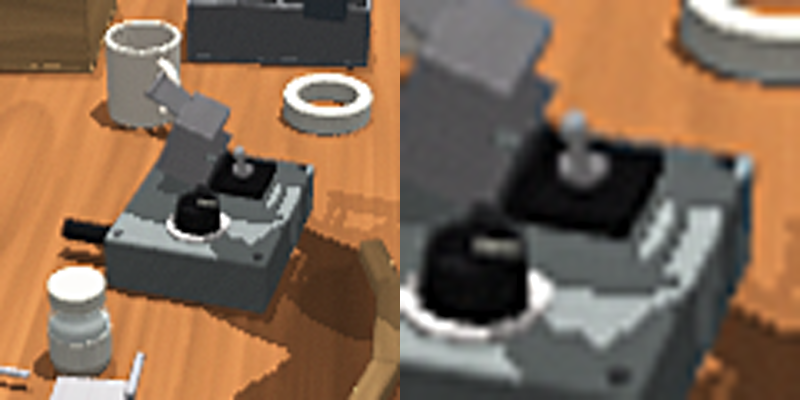

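The stop is now felt at -8 N and the tip sits lower still, at about (572,120) in the right-hand crop. The guard is still open. Next I'll tip it shut from behind.

Run:
```python
from h import *
arm.move_l(W(95,-35,190),feed=.25)
arm.move_l(W(93,-35,122),feed=.2)
for d in [70,58,46,34,22]:
    a=np.radians(54.6+d); r=93.2
    arm.move_l(W(10-r*np.cos(a)+19,-35,56+r*np.sin(a)-12),feed=.1)
    print(d,arm.current_force().round(2))
arm.sleep(.3)
arm.move_l(W(40,-35,200),feed=.2)
arm.move_l(W(-60,-130,230),feed=.3)
arm.sleep(.2)
ims=[arm.snapshot(n) for n in("side","top")]; print(arm.current_t())
cv2.imwrite("pics/z5.png",np.hstack([cv2.resize(x,(400,400),interpolation=cv2.INTER_CUBIC) for x in(ims[0][130:250,255:375],ims[1][150:250,320:420])])[:,:,::-1])
cv2.imwrite("pics/side_end.png",ims[0][:,:,::-1])
print((project("side",W(-44,-35,132))-[255,130])*400/120)
# bystander change check, side view
d=np.abs(ims[0].astype(int)-cv2.imread("pics/side0.png")[:,:,::-1]).max(2)
for nm,(x0,y0,x1,y1) in dict(sander=(210,225,315,330),glue=(265,205,292,245),handle=(355,200,380,260),block=(385,295,442,355),hammer=(235,345,390,398),tape=(335,148,370,172),mug=(284,134,314,170),driver=(188,224,266,248)).items():
    print(nm,(d[y0:y1,x0:x1]>40).mean().round(3),end=" ")
```

```text
70 [ 0.74  0.15 -0.03]
58 [-0.34  0.17  0.36]
46 [ 0.11 -0.18 -0.51]
34 [ 0.11 -0.62  0.28]
22 [ 0.3  -0.22 -0.4 ]
21.6667
[[273.2830666  101.78603171]]
sander 0.007 glue 0.0 handle 0.511 block 0.106 hammer 0.0 tape 0.137 mug 0.0 driver 0.0
```

View pics/z5.png

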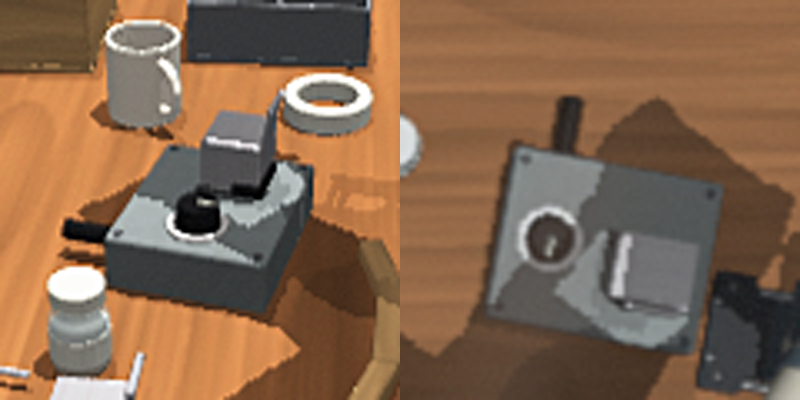

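The guard has dropped shut in the same place as at the start, and the mug and glue are unchanged. The image differences at the handle, block and tape roll are probably the arm's shadow, so I'll move the arm back near its start pose and compare again.

Run:
```python
from h import *
arm.move_joints([-74.972,28.281,77.091,0,74.628,-5.472]); arm.sleep(.2)
im={n:arm.snapshot(n) for n in("side","top")}; print(arm.current_t(),arm.current_force().round(2))
for n in im:
    o=cv2.imread(f"pics/{n}0.png")[:,:,::-1]; d=np.abs(im[n].astype(int)-o).max(2)
    k,l,s,c=cv2.connectedComponentsWithStats((d>30).astype(np.uint8)); print(n,[x.tolist() for x in s[1:] if x[4]>4])
a=im["side"][125:245,255:375]; b=cv2.imread("pics/side0.png")[125:245,255:375,::-1]
cv2.imwrite("pics/z6.png",np.hstack([cv2.resize(x,(400,400),interpolation=cv2.INTER_CUBIC) for x in(a,b)])[:,:,::-1])
```

```text
23.4083 [ 0.58 -0.95 -0.05]
side [[419, 39, 1, 5, 5], [410, 53, 6, 4, 13], [407, 57, 9, 6, 22], [410, 59, 31, 36, 499], [484, 122, 4, 4, 7], [395, 138, 7, 7, 18], [385, 141, 7, 3, 15], [406, 147, 3, 8, 13], [411, 152, 5, 4, 12], [414, 166, 3, 5, 6]]
top [[508, 276, 6, 9, 24], [510, 288, 6, 4, 9], [512, 290, 9, 4, 22], [501, 295, 7, 4, 15], [482, 299, 5, 3, 8], [493, 298, 7, 4, 15], [480, 303, 7, 5, 19], [560, 304, 16, 13, 89], [516, 309, 45, 17, 161], [571, 316, 7, 3, 14], [535, 318, 18, 11, 72], [531, 325, 3, 4, 9]]
```

View pics/z6.png

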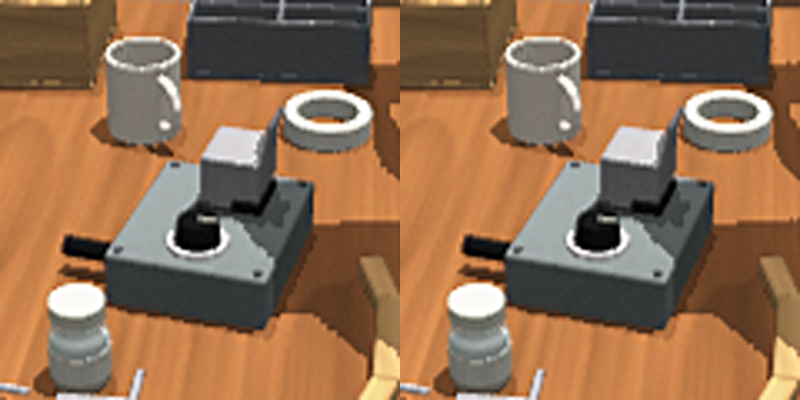

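The before and after images are identical apart from the gripper, which is now closed, and its shadow. The guard is fully shut and nothing else has moved.

```bash
python3 -c "
from rig import arm
arm.sign_off(); print(arm.current_t())"
```

```text
the job is handed in; nothing more can be done
the job is handed in; nothing more can be done
```

The dust extractor's toggle is switched on, its guard is shut again, and the job is handed in. It took about 23.4 s of the 51 s allowed.

- **Which box:** I worked on the right-hand box, which has the black dial with a pointer. From a distance the other box's grey push button in its black collar looked like the dial; close-ups settled it.
- **Guard opened:** I pushed the tongue up and back with the closed fingertips, and a picture showed the guard staying open.
- **Toggle flipped:** My first push moved the toggle over but never met its stop, because the fingertip is narrower than I assumed. I pushed again until the stop resisted with about 8 N, and the picture then showed the tip further over towards the dial.
- **Guard closed:** I tipped it forward from behind and it dropped shut.
- **Last checks:** With the arm back at its start pose, both camera views match the starting pictures except for the gripper and its shadow. The guard is fully shut, the other box and the loose things are unmoved, and the force reading is only noise (about 1 N).
- **Not checked directly:** The toggle can't be seen under the shut guard, so its "on" state rests on the stop force and the last picture before closing.

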